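# Register and lock a board carrier on the bonder stage

### The job

Slide the board carrier over the grey stage plate, without lifting it, until its far edge is flush against the far blue stop rail and its left edge is flush against the left blue stop rail. Then take the blue-headed lock pin from the wooden rest and drop it through the hole in the carrier into the bore of the stage below, until its head sits on the carrier. Leave the carrier flush against both rails and leave the red pin, the chip tray and the amber jar where they are.

Things in the scene. Friction and masses are not known exactly. Their poses are not given: they have to be found in the camera images.
- stage: Fixed grey plate 230 (x) x 300 (y) x 28 mm. Origin: centre of underside; x to its far side (roughly away from the robot), y left, z up. Two blue stop rails 20 mm wide rise 16 mm above its top: far rail along the whole far edge, inner face x=+95; left rail from x=-30 to 95, inner face y=+130. No near or right rail. Carrier flush on both: its origin at (40, 50, 28) mm here, same yaw.
- carrier: Loose aluminium plate 110 (x) x 160 (y) x 18 mm, 0.4 to 0.8 kg, with a green circuit board (parts up to 5 mm above its top). Lies flat on the stage, 30 to 65 mm short of both rails, up to 17 degrees askew, slides on ground metal (friction about 0.3). Origin: centre of underside; x to its far edge, y to its left edge, z up.
- carrier_hole (a point): Centre, at the top face, of the round 20 mm through hole in the carrier, at (-35, -55, 18) mm in the carrier's frame (its near right corner). Axes as the carrier's.
- stage_bore (a point): Centre of the mouth of the round 19 mm bore in the stage plate's top, 24 mm deep, at (5, -5, 28) mm in the stage's frame. It lies straight under the carrier's hole when the carrier is flush against both rails. Axes as the stage's.
- lock_pin: Loose steel pin, blue round head, 76 mm long, 90 g: shank 16 mm diameter, 40 mm long, tapered tip; head 26 mm diameter, 36 mm high, its shoulder stops the pin. Origin: centre of the shank's tip, z up. Stands in a bore of the wooden rest, shoulder on the rest's top (45 mm up). Seated in carrier and stage: shoulder on the carrier's top, 46 mm above the bench, origin 6 mm above the bench.
- pin_rest: Fixed wooden block 150 (its x) x 60 (its y) x 45 mm high, origin at the centre of its underside, z up, with two bores 18 mm in diameter and 42 mm deep at x = -40 and +40 mm. One holds the lock pin, the other the red pin. It stands to the left or to the right of the stage.
- red_pin: Pin of the same size as the lock pin but with a red head, in the other bore of the wooden rest. Origin at its tip, z up. To be left alone.
- chip_tray: Loose black tray 150 x 100 x 28 mm with six compartments of chips, on the other side of the stage from the wooden rest. Origin at the centre of its underside. To be left alone.
- vial: Loose amber jar with a white cap, 44 mm in diameter, 75 mm tall, standing to the left, beyond the place of the rest or tray. Origin at the centre of its underside. To be left alone.
Things that resemble listed ones, but are neither listed nor needed, are in the scene too. What is shaped like the carrier but pink, purple or yellow is not meant.

How it is judged:
By the outcome, as a careful person would: the job done as asked, in the order asked, and still so for the second after the job is handed in, with the robot touching nothing.
It also fails if it takes over 56 s, if anything falls off the work surface, if the arm or the gripper's body presses on something with over 40 N, if the wrist force passes 120 N, or if a joint passes its speed limit or range.

### The arm

A 6-joint arm with a two-finger parallel gripper is mounted at the origin on the work surface. World frame = base frame: x ahead of the robot, y to its left, z up, the work surface at z = 0. Lengths are in m, angles in rad, forces in N, time in s.
With the tool pointing down it reaches from about 0.4 to 0.825 m from the base axis. Payload 7 kg.
Tool frame: the origin (TCP) lies on the centre line of the jaws, within the pads' length; the fingertips stand 22 mm ahead of it and the grasp point (between the pads) lies 3 mm ahead of it; z points along the fingers, y is the line along which they close (so a half turn about z gives the same grasp; the last joint's range is limited). The gripper opens to 88 mm and grips with 3 to 60 N. Pads are 19 mm wide; open, the fingers measure 130 mm over their backs; the gripper's body (78 mm by 193 mm) begins 47 mm behind the grasp point.
Start: joints at [-0.9, 0.359, 0.012, 0, -1.224, -0.288], TCP at [0.252, -0.626, 0.249] pointing down, gripper open.
Joint ranges: [-3.07, 3.07], [-1.43, 2.12], [-1.02, 1.25], [-3.03, 1.67], [-3.05, -0], [-3.03, 3.03]. Speed limits (rad/s): [2.39, 2.39, 3.01, 3.14, 3.14, 3.14].

### API

Orientations are given as [roll, pitch, yaw] about the fixed x, y, z axes, in that order (R = Rz(yaw) Ry(pitch) Rx(roll)).
In Python, from station import arm gives the robot as it stands.
- The arm moves only by the tool arm_command, never from a script. Its argument "series" is one flat list of numbers, 7 for each row, row after row: the turn, a rotation vector about the tool's x, y, z each as a share of 90 degrees, from -1 to 1, then the shift along the tool's x, y, z each as a share of 0.1 m, from -1 to 1, then the opening, from 0 (shut) to 1 (fully open). A call has 1 to 8 rows; each row is the pose to reach, as a shift and turn from the pose commanded when the call began, along the tool's axes at that moment; what a row does not reach only later rows make up. A row lasts 1/8 s, in which the tool goes at most 62.5 mm and 10.7 degrees, less where a joint would pass 70% of its speed; a pose out of reach is approached as far as the arm can. A call with a number of a shift or a turn outside -1 to 1 is refused whole. A call with a gripper value outside its range is refused whole. The fingers move at their own pace and stop on an object; "force" is the grip in N (left out, the last holds). Time passes only in rows, so rows that repeat a pose let the fingers close. It gives the time, the measured TCP pose, the force, the opening and the grip force at its end, in the units of the state.
- arm.get_state(): the state, without advancing time (a new reading comes with each control period).
- arm.grab_frame(name): name is "scene" or "side" or "wrist"; returns the picture (420x560x3 uint8, blue, green, red); there is no depth.
- arm.camera_model(name): a dict with "fovy" (degrees; the focal length in pixels is half the picture's height over the tangent of half this angle, whatever the lens; pixels are square), "cx", "cy" (the principal point, pixels), "pose" (4x4, takes a point from camera to world coordinates). Camera axes: x right, y down, z forward; pixel columns grow to the right and rows downward; lengths in m; the calibration is good to about 2 mm. A picture is of the moment at which its call begins: read the wrist's pose just before it. camera_model takes no time and is no camera call; for the wrist camera it gives the pose at the moment of the call.
- arm.job_done(): hands the job in; it is judged then, once.
The state is a dict: "t": time; "q": joint angles; "qd": joint speeds; "joint_efforts": joint torques, N m; "eef_pos": TCP position; "ee_rot": TCP orientation; "force": force on the tool from outside, world axes, zero at the start; "moment": the same for the moment, N m; "width": finger opening in m; "gripper_force": force on a finger pad.
Only numpy, scipy, OpenCV 4.12 (cv2) and the standard library are available. Lean on these libraries where they do the work, as an engineer would, in place of code of your own. Each camera call takes 0.05 s, during which the arm holds its last target. There are 200 camera calls.

## Working session

There is one attempt and no reset: what is moved stays moved. The work goes in short steps, Python scripts to look and compute and a tool call to move; the robot and the scene stay as the last step left them, time stands still between calls to the robot, and variables do not carry over. Pictures are saved under pics/ and viewed, at most 10 in all, crops included, and the job is handed in when it is done.

Besides the shell and the picture viewer there is one more tool, called after "Call:" by a JSON object that holds its "op" and its "data", one argument or row to a line. arm_command: Moves the arm, as the interface text tells. Its arguments: {"type":"object","properties":{"series":{"type":"array"},"force":{"type":"number"}},"required":["series"]}

```bash
ls; mkdir -p pics; python3 - <<'E'
from station import arm
import cv2,numpy as np
for n in("scene","side"):
    cv2.imwrite(f"pics/{n}0.png",arm.grab_frame(n)); m=arm.camera_model(n); print(n,m["fovy"],m["cx"],m["cy"],np.round(m["pose"],3).tolist(),m.keys())
s=arm.get_state();print(s)
E
```

```text
pics
scene 48.83351094050293 276.51286300019007 198.77518265123263 [[0.344, 0.518, -0.783, 1.52], [0.939, -0.173, 0.298, -0.347], [0.02, -0.838, -0.546, 0.72], [0.0, 0.0, 0.0, 1.0]] dict_keys(['fovy', 'cx', 'cy', 'pose'])
side 43.828850043369265 279.99802217422507 214.53391132932416 [[-0.744, -0.476, 0.469, 0.004], [-0.668, 0.527, -0.526, 0.612], [0.003, -0.704, -0.71, 0.895], [0.0, 0.0, 0.0, 1.0]] dict_keys(['fovy', 'cx', 'cy', 'pose'])
{'t': 0.1, 'q': array([-8.99889286e-01,  3.59320242e-01,  1.11580800e-02, -2.54103027e-04,
       -1.22409970e+00, -2.88114607e-01]), 'qd': array([ 7.14411191e-05, -1.98237517e-03,  1.68443145e-03,  7.66820344e-04,
       -1.56894559e-03,  1.15661220e-03]), 'joint_efforts': array([-1.37335312e-03, -5.84163773e+01,  2.93752527e+01,  7.01563731e+00,
        1.01643489e-02, -5.65713526e-05]), 'eef_pos': array([ 0.25194595, -0.62579327,  0.24772625]), 'ee_rot': array([ 3.14011964e+00, -1.87415817e-04, -2.75888660e+00]), 'force': array([-0.64239294, -0.37906508, -0.35642464]), 'moment': array([ 0.0601909 ,  0.02855525, -0.03524949]), 'gripper_force': 0.0, 'width': 0.0876893935779481}
```

View pics/scene0.png

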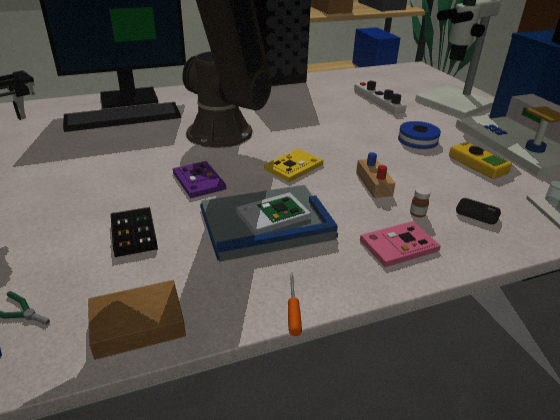

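View pics/side0.png

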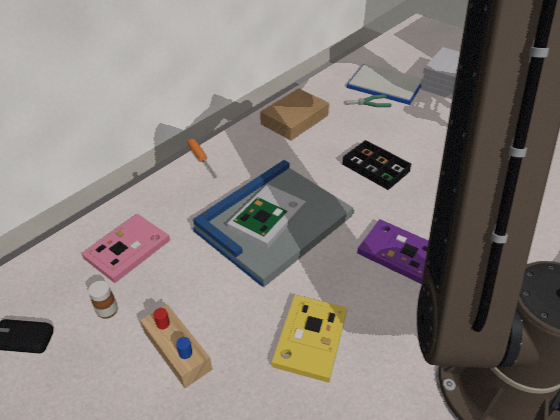

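The stage with the blue rails is at side (270,220). The aluminium carrier with the green board is at side (262,213) and scene (278,211). Lookalikes are the pink plate (125,245), the purple one (395,250), the yellow one (312,335) and the white/blue tablet (385,83). In the rest, the blue pin is at side (184,348) and the red pin at (161,318). I'll check the choice in a close crop.

```bash
python3 - <<'E'
import cv2,numpy as np
s=cv2.imread("pics/side0.png");c=cv2.imread("pics/scene0.png")
r=lambda im,x,y,w,h,k:cv2.resize(im[y:y+h,x:x+w],None,fx=k,fy=k,interpolation=cv2.INTER_CUBIC)
a=r(s,180,150,200,150,4); cv2.imwrite("pics/c1.png",np.clip(a.astype(float)*1.3,0,255))
b=r(c,190,140,200,120,4); cv2.imwrite("pics/c2.png",np.clip(b.astype(float)*1.3,0,255))
E
```

```text
[ WARN:0@0.056] global loadsave.cpp:1063 imwrite_ Unsupported depth image for selected encoder is fallbacked to CV_8U.
```

View pics/c1.png

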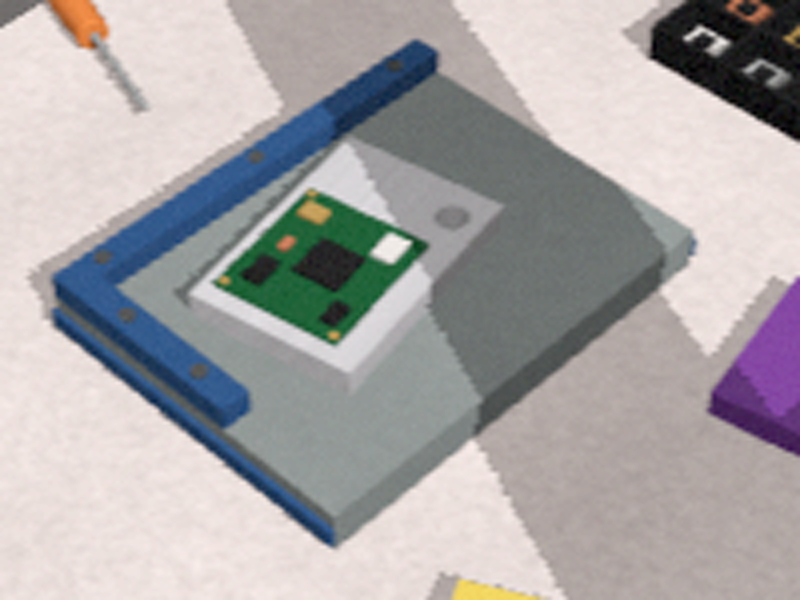

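View pics/c2.png

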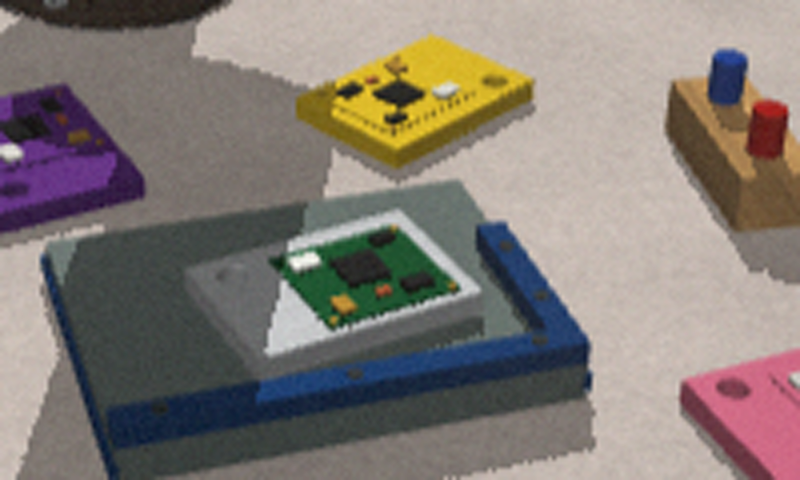

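The crops confirm it: this is the aluminium carrier with the green board, its hole at c1 (453,217), on the stage with blue rails.

```bash
cat > h.py <<'E'
import numpy as np
from station import arm
from scipy.optimize import least_squares
CM={n:arm.camera_model(n) for n in("scene","side")}
def proj(P,n,m=None):
    m=m or CM[n];T=np.linalg.inv(m["pose"]);P=np.atleast_2d(P)@T[:3,:3].T+T[:3,3]
    f=210/np.tan(np.radians(m["fovy"]/2));return P[:,:2]/P[:,2:]*f+[m["cx"],m["cy"]]
def ray(uv,z,m):
    f=210/np.tan(np.radians(m["fovy"]/2));uv=np.atleast_2d(uv).astype(float)
    d=np.c_[(uv-[m["cx"],m["cy"]])/f,np.ones(len(uv))]@m["pose"][:3,:3].T;o=m["pose"][:3,3]
    return o+d*((z-o[2])/d[:,2])[:,None]
def place(p,L):
    c,s=np.cos(p[2]),np.sin(p[2]);L=np.atleast_2d(L)/1000.
    return np.c_[p[0]+c*L[:,0]-s*L[:,1],p[1]+s*L[:,0]+c*L[:,1],L[:,2]]
def fit(obs,p0):  # obs: list (cam,model,local mm(world z),uv)
    f=lambda p:np.concatenate([(proj(place(p,o[2]),o[0],o[1])-o[3]).ravel() for o in obs])
    r=least_squares(f,p0,loss="soft_l1");return r.x,f(r.x).reshape(-1,2)
E
python3 - <<'E'
from h import *
A=lambda l:np.array(l)/4+[180,150]-.375
B=lambda l:np.array(l)/4+[190,140]-.375
S=[[115,150,44],[115,-150,44],[-115,150,28],[-115,-150,28],[-30,130,44]]
o1=("side",None,S,A([[57,278],[417,42],[335,515],[692,240],[248,402]]))
o2=("scene",None,S,B([[588,345],[108,405],[460,182],[42,258],[478,228]]))
C=[[55,80,46],[55,-80,46],[-55,80,46],[-55,-80,46],[-35,-55,46]]
c1=("side",None,C,A([[190,297],[345,142],[350,377],[505,208],[453,217]]))
c2=("scene",None,C,B([[480,292],[265,355],[403,210],[187,270],[232,272]]))
for o in([o1],[o2],[o1,o2]):
    p,r=fit(o,[.6,0,0]);print("stage",p.round(4),r.round(1).tolist())
st=p
for o in([c1],[c2],[c1,c2]):
    p,r=fit(o,[.6,0,0]);print("carr",p.round(4),r.round(1).tolist())
    d=p-st;c,s=np.cos(st[2]),np.sin(st[2]);print("in stage mm",(1e3*np.array([c*d[0]+s*d[1],-s*d[0]+c*d[1]])).round(1),np.degrees(d[2]))
for n,a,b in(("blue",[184,341],[372,154]),("red",[161,311],[382,167])):
    print(n,ray(a,.081,CM["side"]).round(4),ray(b,.081,CM["scene"]).round(4))
print(st, place(st,[[40,50,0],[5,-5,28]]))
E
```

```text
stage [ 0.5814 -0.0171 -0.0447] [[-1.7, 0.5], [0.3, -0.3], [-0.4, 2.3], [1.2, -1.0], [0.3, -1.4]]
stage [ 0.59   -0.0222 -0.0523] [[0.2, 0.2], [-0.1, 6.1], [-0.1, -0.4], [0.5, -4.2], [-0.5, -0.1]]
stage [ 0.5833 -0.0194 -0.0498] [[-1.5, -0.8], [0.7, -0.9], [-0.8, 1.2], [1.2, -1.6], [0.2, -2.5], [0.1, -1.7], [0.5, 4.2], [-0.2, -1.7], [0.9, -5.6], [-0.6, -1.6]]
carr [ 0.591  -0.0017  0.1559] [[-0.3, 0.2], [0.8, -0.9], [0.3, 0.2], [-0.4, -0.3], [-0.3, 0.4]]
in stage mm [ 6.8 18. ] 11.787501170456794
carr [ 0.5973 -0.0032  0.1416] [[1.4, -0.3], [-1.0, 0.9], [-0.5, -0.3], [-0.1, -0.7], [0.6, 0.3]]
in stage mm [13.2 16.9] 10.969042128967695
carr [ 0.5924 -0.0021  0.1552] [[-0.6, -0.2], [0.5, -1.2], [-0.1, -0.2], [-0.7, -0.6], [-0.6, 0.1], [1.1, -1.7], [-0.8, -0.2], [-1.3, -1.4], [-0.4, -1.5], [0.4, -0.6]]
in stage mm [ 8.2 17.7] 11.749979419285014
blue [[0.4569 0.3577 0.081 ]] [[0.4627 0.3589 0.081 ]]
red [[0.5369 0.3447 0.081 ]] [[0.5423 0.3456 0.081 ]]
[ 0.58333262 -0.0193621  -0.0498259 ] [[ 0.62577324  0.02858364  0.        ]
 [ 0.58807739 -0.02460492  0.028     ]]
```

```bash
cat >> h.py <<'E'
def Rt(yaw): return np.array([[np.cos(yaw),np.sin(yaw),0],[np.sin(yaw),-np.cos(yaw),0],[0,0,-1]])
def shift(d,yaw): return (Rt(yaw).T@np.array(d)/.1).round(3)
E
python3 - <<'E'
from h import *
A=lambda l:np.array(l)/4+[180,150]-.375
B=lambda l:np.array(l)/4+[190,140]-.375
S=[[115,150,44],[115,-150,44],[-115,150,28],[-115,-150,28],[-30,130,44]]
o2=("scene",None,S,B([[588,345],[110,424],[460,182],[42,258],[478,228]]))
p,r=fit([o2],[.6,0,0]);print(p,r.round(1).tolist())
s=arm.get_state();m=arm.camera_model("wrist");y=s["ee_rot"][2]
print("cam in tool",(Rt(y).T@(m["pose"][:3,3]-s["eef_pos"])).round(4),(Rt(y).T@m["pose"][:3,:3]).round(3).tolist(),m["fovy"])
print(shift([.47-.252,-.02+.626,.0],-2.759))
E
```

```text
[ 0.59083743 -0.02213903 -0.04766433] [[0.5, 0.2], [-0.2, 1.7], [-0.2, -0.4], [0.4, -3.9], [-0.5, -0.1]]
cam in tool [ 0.0722  0.0002 -0.1364] [[-0.001, -0.964, -0.266], [1.0, -0.001, 0.002], [-0.002, -0.266, 0.964]] 65.81620283435734
[-4.285  4.808  0.   ]
```

Call:
{"op": "arm_command", "data": {
  "series": [0,0,0,-0.45,0.4,0,1,0,0,0,-1,0.9,0,1,0,0,0,-1,0.9,0,1]
}}

```text
t: 0.48
eef_pos: [0.3123, -0.5025, 0.2487]
ee_rot: [3.141, 0.001, -2.756]
force: [-0.1, -0.8, 0.4]
width: 0.0878
gripper_force: 0.0
```

Call:
{"op": "arm_command", "data": {
  "series": [0,0,0,-0.45,0.4,0,1,0,0,0,-1,0.9,0,1,0,0,0,-1,0.9,0,1]
}}

```text
t: 0.85
eef_pos: [0.3714, -0.3822, 0.2487]
ee_rot: [-3.142, 0.0, -2.756]
force: [-0.1, -0.7, -0.2]
width: 0.0877
gripper_force: 0.0
```

Call:
{"op": "arm_command", "data": {
  "series": [0,0,0,-0.45,0.4,0,1,0,0,0,-1,0.9,0,1,0,0,0,-1,0.9,0,1]
}}

```text
t: 1.23
eef_pos: [0.4307, -0.2618, 0.2486]
ee_rot: [-3.142, 0.0, -2.756]
force: [0.2, 0.3, 1.5]
width: 0.0877
gripper_force: 0.0
```

Call:
{"op": "arm_command", "data": {
  "series": [0,0,0,-0.45,0.4,0,1,0,0,0,-1,0.9,0,1,0,0,0,-1,0.9,0,1]
}}

```text
t: 1.6
eef_pos: [0.49, -0.1412, 0.2484]
ee_rot: [-3.142, -0.0, -2.756]
force: [-0.7, -0.6, -0.0]
width: 0.0878
gripper_force: 0.0
```

Call:
{"op": "arm_command", "data": {
  "series": [0,0,0.1,-0.45,0.4,0,1,0,0,0.2,-1,0.9,0,1,0,0,0.275,-1,0.9,0,1,0,0,0.275,-1,0.9,0,1]
}}

```text
t: 2.1
eef_pos: [0.5481, -0.0224, 0.248]
ee_rot: [-3.141, -0.001, 3.094]
force: [-0.8, -0.7, -1.0]
width: 0.0878
gripper_force: 0.0
```

```bash
python3 - <<'E'
from h import *
import cv2
s=arm.get_state();m=arm.camera_model("wrist");im=arm.grab_frame("wrist");cv2.imwrite("pics/w1.png",cv2.resize(im,(784,588),interpolation=cv2.INTER_CUBIC));np.savez("w1.npz",**m)
print(s["t"],s["eef_pos"],s["ee_rot"],s["q"],abs(s["qd"]).max())
E
```

```text
2.1 [ 0.54808033 -0.02240966  0.24795609] [-3.14102596e+00 -1.20028885e-03  3.09360475e+00] [ 3.16410165e-01  1.52257266e-01 -2.68747438e-01  1.11385526e-04
 -1.15111506e+00 -1.93523951e+00] 0.07123931697852867
```

View pics/w1.png

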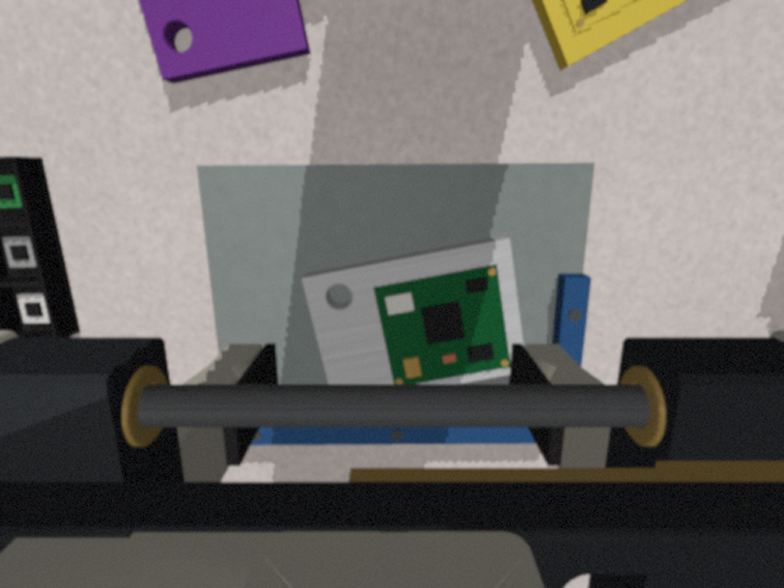

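The wrist view shows the stage near corners at (198,166) and (593,163), the left rail end at (558–589,274), the carrier near corners at (303,277) and (510,239), and the hole at (340,296).

```bash
python3 - <<'E'
from h import *
m=dict(np.load("w1.npz"));W=lambda l:np.array(l)/1.4
S=[[-115,-150,28],[-115,150,28],[-30,130,44],[-30,150,44]];w=W([[198,166],[593,163],[558,274],[589,274]])
p,r=fit([("wrist",m,S,w)],[.58,0,0]);print(p,r.round(1).tolist())
C=[[-55,-80,46],[-55,80,46],[-35,-55,46]];c=W([[303,277],[510,239],[340,296]])
q,r=fit([("wrist",m,C,c)],[.59,0,0.15]);print(q,r.round(1).tolist())
d=q-p;k,s=np.cos(p[2]),np.sin(p[2]);print("in stage mm",(1e3*np.array([k*d[0]+s*d[1],-s*d[0]+k*d[1]])).round(1),np.degrees(d[2]))
print("carrier corners",place(q,[[-55,-80,46],[-55,80,46],[55,-80,46]]).round(3).tolist(), "flush",place(p,[[40,50,0],[-15,50,0],[40,-30,0],[5,-5,0]]).round(4).tolist())
E
```

```text
[ 0.58550349 -0.02288989 -0.03609068] [[-2.8, -0.3], [-0.5, -1.8], [4.0, 1.2], [0.5, 1.0]]
[ 0.59479693 -0.00527529  0.13548823] [[-0.5, 0.1], [0.6, -0.1], [-0.1, 0.1]]
in stage mm [ 8.7 17.9] 9.830747423173488
carrier corners [[0.551, -0.092, 0.046], [0.529, 0.067, 0.046], [0.66, -0.077, 0.046]] flush [[0.6273, 0.0256, 0.0], [0.5723, 0.0276, 0.0], [0.6244, -0.0543, 0.0], [0.5903, -0.0281, 0.0]]
```

Call:
{"op": "arm_command", "data": {
  "series": [0,0,0,0.52,0.2,0,1,0,0,0,0.52,0.2,0.5,1,0,0,0,0.52,0.2,0.96,1]
}}

```text
t: 2.52
eef_pos: [0.4964, -0.0008, 0.1526]
ee_rot: [3.14, 0.003, 3.094]
force: [0.9, 0.5, -0.8]
width: 0.0876
gripper_force: 0.0
```

Call:
{"op": "arm_command", "data": {
  "series": [0,0,0,0,0,0.5,1,0,0,0,0,0,0.8,1,0,0,0,0,0,0.96,1,0,0,0,0,0,0.96,1]
}}

```text
t: 3.02
eef_pos: [0.4958, -0.0012, 0.0557]
ee_rot: [-3.14, -0.003, 3.093]
force: [0.2, 0.1, 0.9]
width: 0.0876
gripper_force: 0.0
```

Call:
{"op": "arm_command", "data": {
  "series": [0,0,0,-0.1,0,0,1,0,0,0,-0.18,0,0,1,0,0,0,-0.25,0,0,1,0,0,0,-0.31,0,0,1,0,0,0,-0.37,0,0,1,0,0,0,-0.43,0,0,1,0,0,0,-0.49,0,0,1,0,0,0,-0.54,0,0,1]
}}

```text
t: 4.03
eef_pos: [0.5509, -0.0022, 0.0565]
ee_rot: [-3.141, -0.001, 3.092]
force: [-2.2, 0.3, 1.5]
width: 0.0878
gripper_force: 1.4
```

```bash
python3 - <<'E'
from h import *
import cv2
s=arm.get_state();m=arm.camera_model("wrist");im=arm.grab_frame("wrist");cv2.imwrite("pics/w2.png",cv2.resize(im,(784,588),interpolation=cv2.INTER_CUBIC));np.savez("w2.npz",**m)
b=arm.grab_frame("side");cv2.imwrite("pics/s2.png",cv2.resize(b[150:300,180:380],None,fx=4,fy=4,interpolation=cv2.INTER_CUBIC))
print(s["t"],s["eef_pos"],s["force"])
E
```

```text
4.025 [ 0.55087392 -0.00222963  0.05647242] [-2.19297275  0.34161014  1.50882336]
```

View pics/s2.png

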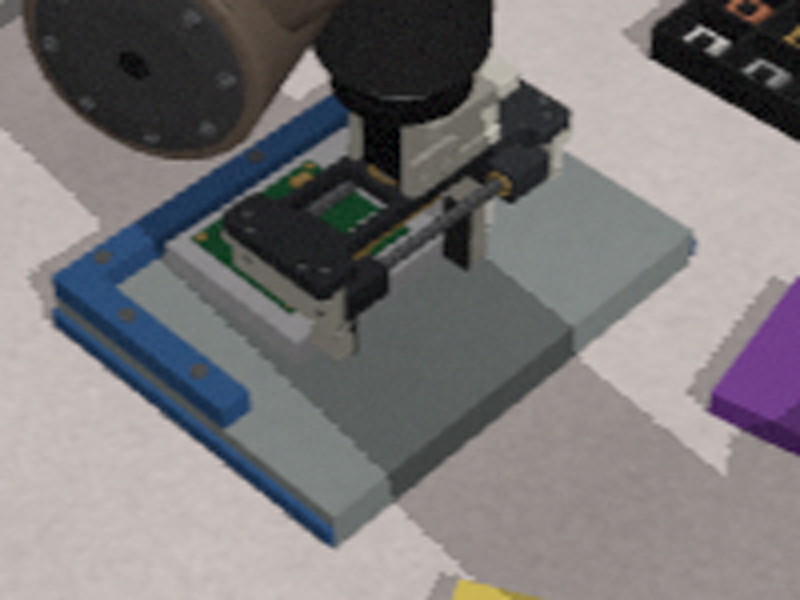

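The carrier is squared up by the two fingers and is about 10 mm from the far rail at c(170,240). I'll keep pushing in small increments.

Call:
{"op": "arm_command", "data": {
  "series": [0,0,0,-0.03,0,0,1,0,0,0,-0.06,0,0,1,0,0,0,-0.09,0,0,1]
}}

```text
t: 4.5
eef_pos: [0.5598, -0.0026, 0.0565]
ee_rot: [-3.142, -0.0, 3.092]
force: [-2.1, -0.7, 1.1]
width: 0.0877
gripper_force: 1.3
```

Call:
{"op": "arm_command", "data": {
  "series": [0,0,0,-0.02,0,0,1,0,0,0,-0.03,0,0,1]
}}

```text
t: 4.75
eef_pos: [0.561, -0.0029, 0.0561]
ee_rot: [-3.141, -0.004, 3.092]
force: [-10.3, 2.8, 5.9]
width: 0.0879
gripper_force: 5.0
```

Call:
{"op": "arm_command", "data": {
  "series": [0,0,0,-0.02,0,0,1,0,0,0,-0.03,0,0,1]
}}

```text
t: 5.0
eef_pos: [0.5612, -0.0034, 0.0556]
ee_rot: [-3.14, -0.008, 3.093]
force: [-18.0, 3.8, 11.8]
width: 0.0874
gripper_force: 9.3
```

Call:
{"op": "arm_command", "data": {
  "series": [0,0,0,0.2,0,0,1,0,0,0,0.2,0,-0.5,1,0,0,0,0.2,0,-0.95,1,0,0,0,0.2,0,-0.95,0.5]
}}

```text
t: 5.5
eef_pos: [0.5491, -0.001, 0.1559]
ee_rot: [3.139, 0.009, 3.093]
force: [0.3, -0.0, -0.6]
width: 0.0821
gripper_force: 0.0
```

Call:
{"op": "arm_command", "data": {
  "series": [0,0,-0.11,-0.4,-0.3,0,0.5,0,0,-0.22,-0.79,-0.6,0,0.5,0,0,-0.33,-0.79,-0.6,0,0.5,0,0,-0.44,-0.79,-0.6,0,0.5,0,0,-0.5,-0.79,-0.6,0,0.5]
}}

```text
t: 6.12
eef_pos: [0.6222, -0.0659, 0.1506]
ee_rot: [-3.142, -0.0, -2.402]
force: [-0.0, -0.2, 0.3]
width: 0.0441
gripper_force: 0.0
```

Call:
{"op": "arm_command", "data": {
  "series": [0,0,-0.11,0.39,-0.43,0,0.5,0,0,-0.22,0.39,-0.43,0,0.5,0,0,-0.33,0.39,-0.43,0,0.5,0,0,-0.44,0.39,-0.43,0,0.5,0,0,-0.5,0.39,-0.43,0,0.5,0,0,-0.5,0.39,-0.43,0,0.5]
}}

```text
t: 6.88
eef_pos: [0.622, -0.1238, 0.1509]
ee_rot: [-3.142, -0.0, -1.621]
force: [0.6, 0.1, 0.5]
width: 0.044
gripper_force: 0.0
```

```bash
python3 - <<'E'
from h import *
import cv2
s=arm.get_state();m=arm.camera_model("wrist");im=arm.grab_frame("wrist");np.savez("w3.npz",**m)
im=cv2.resize(im,(784,588),interpolation=cv2.INTER_CUBIC);cv2.imwrite("pics/w3.png",im)
print(s["t"],s["eef_pos"],s["ee_rot"],s["q"],s["width"])
E
```

```text
6.875 [ 0.62203623 -0.12376366  0.150942  ] [-3.14153222e+00 -6.16322029e-05 -1.62075717e+00] [ 1.10865652e-01  3.67562273e-01 -2.10333395e-01  8.41881223e-05
 -9.92850874e-01 -1.60872485e-01] 0.04397673743643284
```

View pics/w3.png

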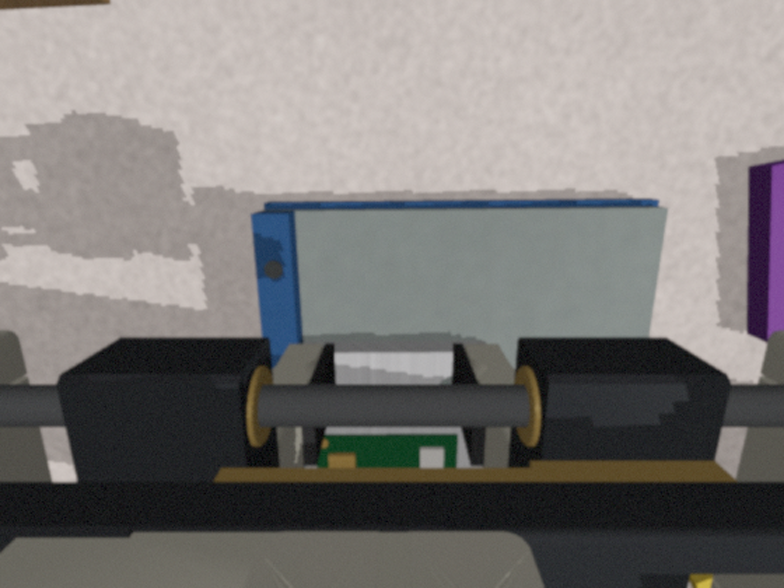

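The carrier's right edge shows at (394,350) between the fingers. The stage's right end shows at rail corner (254,213) and near corner (665,208).

```bash
python3 - <<'E'
from h import *
m=dict(np.load("w3.npz"))
print(ray([[394/1.4,350/1.4]],.046,m),ray([[394/1.4,336/1.4]],.028,m),ray([[254/1.4,213/1.4]],.044,m),ray([[665/1.4,208/1.4],[296/1.4,210/1.4]],.028,m))
w1=dict(np.load("w1.npz"))
p,r=fit([("wrist",w1,[[-115,-150,28],[-115,150,28],[-30,150,44]],np.array([[198,166],[593,163],[589,274]])/1.4),("wrist",m,[[115,-150,44],[-115,-150,28]],np.array([[254,213],[665,208]])/1.4)],[.58,-.02,-.04])
print(p,r.round(1).tolist(),place(p,[[40,50,0],[5,-5,28],[-15,50,0],[40,-30,0]]))
E
```

```text
[[ 0.62221923 -0.09619433  0.046     ]] [[ 0.62210739 -0.09793413  0.028     ]] [[ 0.69237861 -0.17680512  0.044     ]] [[ 0.46612869 -0.16672168  0.028     ]
 [ 0.6734515  -0.17607572  0.028     ]]
[ 0.58617316 -0.02205282 -0.04200043] [[-1.3, -0.6], [0.8, -0.4], [1.3, 2.4], [-3.2, 0.2], [1.5, -0.6]] [[ 0.62823728  0.02622356  0.        ]
 [ 0.59095881 -0.02725835  0.028     ]
 [ 0.57328579  0.0285329   0.        ]
 [ 0.62487824 -0.05370589  0.        ]]
```

Call:
{"op": "arm_command", "data": {
  "series": [0,0,0,0,0,0.5,0.5,0,0,0,0,0,0.8,0.5,0,0,0,0,0,0.95,0.5,0,0,0,0,0,0.95,0.5]
}}

```text
t: 7.42
eef_pos: [0.6215, -0.1238, 0.0558]
ee_rot: [3.14, -0.0, -1.621]
force: [-0.1, -0.3, 0.8]
width: 0.0442
gripper_force: 0.0
```

Call:
{"op": "arm_command", "data": {
  "series": [0,0,0,-0.1,0,0,0.5,0,0,0,-0.17,0,0,0.5,0,0,0,-0.23,0,0,0.5,0,0,0,-0.29,0,0,0.5,0,0,0,-0.35,0,0,0.5,0,0,0,-0.41,0,0,0.5,0,0,0,-0.46,0,0,0.5,0,0,0,-0.5,0,0,0.5]
}}

```text
t: 8.43
eef_pos: [0.6242, -0.0734, 0.0565]
ee_rot: [3.141, -0.0, -1.62]
force: [-0.1, -1.7, 2.3]
width: 0.0439
gripper_force: 1.5
```

Call:
{"op": "arm_command", "data": {
  "series": [0,0,0,-0.03,0,0,0.5,0,0,0,-0.06,0,0,0.5]
}}

```text
t: 8.68
eef_pos: [0.6245, -0.0676, 0.0565]
ee_rot: [3.141, -0.0, -1.62]
force: [-1.0, -3.1, 0.8]
width: 0.0439
gripper_force: 1.4
```

Call:
{"op": "arm_command", "data": {
  "series": [0,0,0,-0.02,0,0,0.5,0,0,0,-0.03,0,0,0.5]
}}

```text
t: 8.93
eef_pos: [0.6246, -0.0653, 0.0565]
ee_rot: [3.141, -0.001, -1.62]
force: [1.0, -9.7, -0.5]
width: 0.0437
gripper_force: 4.6
```

Call:
{"op": "arm_command", "data": {
  "series": [0,0,0,-0.02,0,0,0.5,0,0,0,-0.04,0,0,0.5]
}}

```text
t: 9.18
eef_pos: [0.6251, -0.0647, 0.0567]
ee_rot: [3.141, -0.005, -1.619]
force: [5.8, -31.2, -1.6]
width: 0.0437
gripper_force: 15.6
```

Call:
{"op": "arm_command", "data": {
  "series": [0,0,0,0.2,0,0,0.5,0,0,0,0.2,0,-0.6,0,0,0,0,0.2,0,-0.65,0]
}}

```text
t: 9.55
eef_pos: [0.6266, -0.0807, 0.1259]
ee_rot: [-3.134, 0.001, -1.62]
force: [0.2, 0.2, 0.1]
width: 0.0296
gripper_force: 0.0
```

Call:
{"op": "arm_command", "data": {
  "series": [0,0,0,-0.45,0.45,0,0,0,0,0,-0.9,0.9,0,0,0,0,0,-0.98,0.98,0,0,0,0,0,-0.98,0.98,0,0]
}}

```text
t: 10.05
eef_pos: [0.5307, 0.023, 0.1219]
ee_rot: [-3.141, 0.001, -1.618]
force: [0.5, 0.8, 0.3]
width: 0.0002
gripper_force: 0.0
```

Call:
{"op": "arm_command", "data": {
  "series": [0,0,0,-0.1,0,0.4,0,0,0,0,-0.1,0,0.65,0,0,0,0,-0.1,0,0.65,0]
}}

```text
t: 10.42
eef_pos: [0.5308, 0.0309, 0.0546]
ee_rot: [3.138, -0.002, -1.621]
force: [0.3, -0.3, -0.3]
width: 0.0005
gripper_force: 0.0
```

Call:
{"op": "arm_command", "data": {
  "series": [0,0,0,0,-0.05,0,0,0,0,0,0,-0.1,0,0,0,0,0,0,-0.14,0,0]
}}

```text
t: 10.8
eef_pos: [0.5464, 0.0313, 0.0575]
ee_rot: [-3.14, 0.001, -1.62]
force: [-0.1, -0.6, -0.8]
width: 0.0007
gripper_force: 0.0
```

Call:
{"op": "arm_command", "data": {
  "series": [0,0,0,0,-0.03,0,0,0,0,0,0,-0.05,0,0]
}}

```text
t: 11.05
eef_pos: [0.5505, 0.031, 0.0567]
ee_rot: [-3.141, 0.0, -1.62]
force: [-0.0, 0.4, -0.4]
width: 0.0007
gripper_force: 0.0
```

Call:
{"op": "arm_command", "data": {
  "series": [0,0,0,0,-0.01,0,0,0,0,0,0,-0.02,0,0]
}}

```text
t: 11.3
eef_pos: [0.5522, 0.0309, 0.0565]
ee_rot: [3.141, -0.0, -1.62]
force: [0.1, 0.2, 0.2]
width: 0.0006
gripper_force: 0.0
```

Call:
{"op": "arm_command", "data": {
  "series": [0,0,0,0,-0.02,0,0,0,0,0,0,-0.03,0,0]
}}

```text
t: 11.55
eef_pos: [0.5554, 0.0308, 0.0566]
ee_rot: [-3.142, -0.0, -1.62]
force: [-0.8, 0.5, -0.0]
width: 0.0
gripper_force: 0.0
```

Call:
{"op": "arm_command", "data": {
  "series": [0,0,0,0,-0.02,0,0,0,0,0,0,-0.02,0,0]
}}

```text
t: 11.8
eef_pos: [0.5573, 0.0306, 0.0565]
ee_rot: [3.142, -0.0, -1.62]
force: [0.6, 0.2, 0.3]
width: 0.0005
gripper_force: 0.0
```

Call:
{"op": "arm_command", "data": {
  "series": [0,0,0,0,-0.02,0,0,0,0,0,0,-0.03,0,0]
}}

```text
t: 12.05
eef_pos: [0.5579, 0.03, 0.0559]
ee_rot: [3.137, -0.001, -1.621]
force: [-9.5, 2.1, 4.7]
width: 0.0004
gripper_force: 4.6
```

Call:
{"op": "arm_command", "data": {
  "series": [0,0,0,0,-0.02,0,0,0,0,0,0,-0.02,0,0]
}}

```text
t: 12.3
eef_pos: [0.5579, 0.0295, 0.0553]
ee_rot: [3.134, -0.002, -1.621]
force: [-12.7, 1.7, 5.8]
width: 0.0003
gripper_force: 6.4
```

Call:
{"op": "arm_command", "data": {
  "series": [0,0,0,0,0.2,0,0,0,0,0,0,0.2,-0.6,0.5,0,0,0,0,0.2,-1,0.5,0,0,0,0,0.2,-1,0.5]
}}

```text
t: 12.8
eef_pos: [0.5446, 0.0321, 0.1603]
ee_rot: [-3.135, 0.003, -1.619]
force: [0.9, -0.6, 0.0]
width: 0.0248
gripper_force: 0.0
```

Call:
{"op": "arm_command", "data": {
  "series": [0,0,0,-0.45,0.12,-0.2,0.5,0,0,0,-0.9,0.22,-0.4,0.5,0,0,0,-0.9,0.22,-0.4,0.5]
}}

```text
t: 13.18
eef_pos: [0.5252, 0.125, 0.1975]
ee_rot: [-3.139, 0.001, -1.617]
force: [-0.4, 0.3, 0.2]
width: 0.0434
gripper_force: 0.0
```

Call:
{"op": "arm_command", "data": {
  "series": [0,0,0,-0.45,0.12,0,0.5,0,0,0,-0.9,0.22,0,0.5]
}}

```text
t: 13.42
eef_pos: [0.5067, 0.2134, 0.1955]
ee_rot: [3.141, -0.001, -1.621]
force: [1.4, 0.8, 0.4]
width: 0.0437
gripper_force: 0.0
```

Call:
{"op": "arm_command", "data": {
  "series": [0,0,0,-0.45,0.12,0,0.5,0,0,0,-0.9,0.22,0,0.5]
}}

```text
t: 13.68
eef_pos: [0.4891, 0.3048, 0.1954]
ee_rot: [3.141, -0.001, -1.621]
force: [-1.1, -0.0, 0.4]
width: 0.0441
gripper_force: 0.0
```

Call:
{"op": "arm_command", "data": {
  "series": [0,0,0,-0.45,0.12,0,0.5,0,0,0,-0.9,0.22,0,0.5,0,0,0,-0.9,0.22,0,0.5]
}}

```text
t: 14.05
eef_pos: [0.4715, 0.3972, 0.1946]
ee_rot: [3.14, -0.002, -1.618]
force: [-0.6, -1.3, -0.3]
width: 0.0438
gripper_force: 0.0
```

```bash
python3 - <<'E'
from h import *
import cv2
s=arm.get_state();m=arm.camera_model("wrist");im=arm.grab_frame("wrist");np.savez("w4.npz",**m)
b=arm.grab_frame("side");b=cv2.resize(b[150:300,180:380],(392,294),interpolation=cv2.INTER_CUBIC)
im=cv2.resize(im,(784,588),interpolation=cv2.INTER_CUBIC)
im[294:,:392]=b;cv2.imwrite("pics/w4.png",im)
print(s["t"],s["eef_pos"],s["ee_rot"],s["q"],s["width"])
E
```

```text
14.05 [0.47151383 0.39721645 0.19458974] [ 3.14047572e+00 -1.60947169e-03 -1.61768706e+00] [ 1.01631123e+00  3.03522747e-01 -1.96407718e-01 -2.20571225e-04
 -1.07281533e+00 -1.06309732e+00] 0.043828905521212096
```

View pics/w4.png

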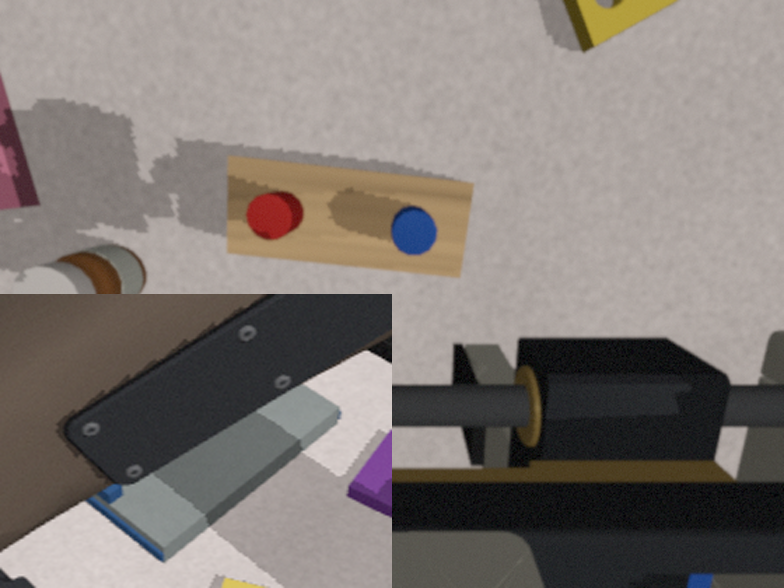

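The blue pin head is at (414,230) and the red at (270,216). The amber jar is at the lower left, well clear.

```bash
python3 - <<'E'
from h import *
m=dict(np.load("w4.npz"))
b=ray([[414/1.4,230/1.4]],.081,m)[0];print(b,ray([[270/1.4,216/1.4]],.081,m))
d=b-[.47151,.39722,.081];print(shift([d[0],d[1],0],-1.6185))
E
```

```text
[0.45733983 0.35802336 0.081     ] [[0.53541234 0.34669244 0.081     ]]
[0.398 0.123 0.   ]
```

Call:
{"op": "arm_command", "data": {
  "series": [0,0,0,0.4,0.12,0,0.6,0,0,0,0.4,0.12,0.4,0.6,0,0,0,0.4,0.12,0.6,0.6,0,0,0,0.4,0.12,0.6,0.6]
}}

```text
t: 14.65
eef_pos: [0.4578, 0.3536, 0.1349]
ee_rot: [3.139, -0.003, -1.622]
force: [-0.0, 0.7, 0.4]
width: 0.0522
gripper_force: 0.0
```

Call:
{"op": "arm_command", "data": {
  "series": [0,0,0,0,0,0.3,0.6,0,0,0,0,0,0.5,0.6,0,0,0,0,0,0.62,0.6,0,0,0,0,0,0.62,0.6]
}}

```text
t: 15.15
eef_pos: [0.4583, 0.3556, 0.0745]
ee_rot: [3.141, -0.001, -1.62]
force: [-0.1, 0.3, -0.1]
width: 0.0529
gripper_force: 0.0
```

Call:
{"op": "arm_command", "data": {
  "series": [0,0,0,0,0,0,0.2,0,0,0,0,0,0,0.2,0,0,0,0,0,0,0.2,0,0,0,0,0,0,0.2],
  "force": 20
}}

```text
t: 15.65
eef_pos: [0.4582, 0.3562, 0.075]
ee_rot: [-3.141, 0.001, -1.62]
force: [-0.8, 0.5, 4.2]
width: 0.0255
gripper_force: 20.0
```

Grip is good: 25.5 mm opening on the 26 mm head, with the pin's z as expected. Lifting, then carrying it next to the hole.

Call:
{"op": "arm_command", "data": {
  "series": [0,0,0,0,0,-0.3,0.2,0,0,0,0,0,-0.65,0.2,0,0,0,0,0,-1,0.2]
}}

```text
t: 16.02
eef_pos: [0.4579, 0.3557, 0.1754]
ee_rot: [3.141, -0.001, -1.62]
force: [0.7, 0.4, -1.5]
width: 0.0255
gripper_force: 20.0
```

Call:
{"op": "arm_command", "data": {
  "series": [0,0,0,0.3,-0.13,-0.3,0.2,0,0,0,0.6,-0.26,-0.3,0.2,0,0,0,0.84,-0.37,-0.3,0.2]
}}

```text
t: 16.4
eef_pos: [0.491, 0.2692, 0.205]
ee_rot: [-3.141, 0.001, -1.62]
force: [-0.6, -0.2, -0.9]
width: 0.0256
gripper_force: 20.0
```

Call:
{"op": "arm_command", "data": {
  "series": [0,0,0,0.45,-0.2,0,0.2,0,0,0,0.84,-0.37,0,0.2]
}}

```text
t: 16.65
eef_pos: [0.5239, 0.1831, 0.2045]
ee_rot: [3.141, -0.0, -1.62]
force: [-0.0, -0.4, -1.1]
width: 0.0255
gripper_force: 20.0
```

Call:
{"op": "arm_command", "data": {
  "series": [0,0,0,0.45,-0.2,0,0.2,0,0,0,0.84,-0.37,0,0.2]
}}

```text
t: 16.9
eef_pos: [0.5568, 0.0972, 0.2045]
ee_rot: [3.141, -0.0, -1.62]
force: [0.9, 0.6, -0.8]
width: 0.0256
gripper_force: 20.0
```

Call:
{"op": "arm_command", "data": {
  "series": [0,0,0,0.42,-0.2,0.2,0.2,0,0,0,0.84,-0.37,0.55,0.2,0,0,0,0.84,-0.37,0.55,0.2,0,0,0,0.84,-0.37,0.55,0.2,0,0,0,0.84,-0.37,0.55,0.2]
}}

```text
t: 17.52
eef_pos: [0.5898, 0.014, 0.1506]
ee_rot: [-3.14, 0.001, -1.619]
force: [0.7, 0.0, -0.5]
width: 0.0257
gripper_force: 20.0
```

```bash
python3 - <<'E'
from h import *
import cv2
s=arm.get_state();m=arm.camera_model("wrist");im=arm.grab_frame("wrist");np.savez("w5.npz",**m)
cv2.imwrite("pics/w5raw.png",im);e=s["eef_pos"]
print(s["t"],e,s["ee_rot"],s["width"],s["gripper_force"])
print("tip",proj(e-[0,0,.07],"",m),"hole",proj([.590,-.028,.046],"",m))
cv2.imwrite("pics/w5.png",cv2.resize(im[100:300,150:416],None,fx=3,fy=3,interpolation=cv2.INTER_CUBIC))
E
```

```text
17.525 [0.58982338 0.01403451 0.15055734] [-3.14000627e+00  5.51481066e-04 -1.61881646e+00] 0.025733751429119985 19.99948024749756
tip [[279.9212845  231.61938299]] hole [[277.10129039 162.56503715]]
```

View pics/w5.png

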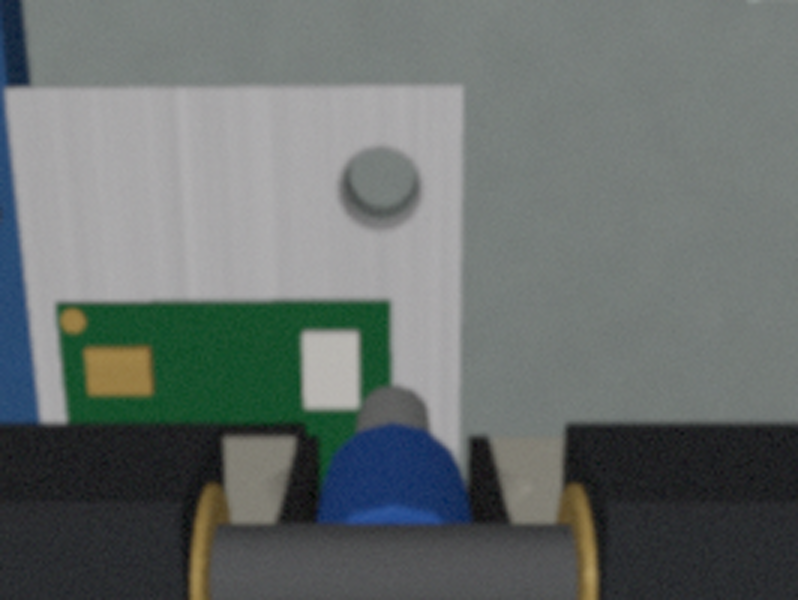

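The hole's top rim is at crop (380,188), radius 41, which matches the prediction. A bright disc at (380,179) is probably the bore floor. The pin's shoulder arc top is at (393,424). Next I'll work out the pin's offset in the jaws from that arc.

```bash
python3 - <<'E'
from h import *
m=dict(np.load("w5.npz"));e=np.array([.58982,.01403,.15056]);X=Rt(-1.6188)[:,0]
cr=lambda P:((proj(P,"",m)-[150,100])*3).round(1).tolist()
a=np.linspace(0,2*np.pi,200)
def circ(c,r):P=np.array(c)+np.c_[r*np.cos(a),r*np.sin(a),0*a];q=np.array(cr(P));return "top",q[:,1].min(),"x",q[:,0].min(),q[:,0].max(),"bot",q[:,1].max()
for o in(0,-.001,-.002,-.003):print(o,"shoulder",circ(e+o*X-[0,0,.030],.013),"shank64",circ(e+o*X-[0,0,.064],.008))
for h in([.590,-.028],[.5905,-.0285]):print(h,circ(h+[.046],.010),"floor",circ(h+[.004],.0095))
p=ray([[150+380/3,100+188/3]],.046,m)[0];print("hole",p)
E
```

```text
0 shoulder ('top', np.float64(399.3), 'x', np.float64(318.2), np.float64(459.4), 'bot', np.float64(530.2)) shank64 ('top', np.float64(368.9), 'x', np.float64(352.9), np.float64(426.4), 'bot', np.float64(438.2))
-0.001 shoulder ('top', np.float64(404.5), 'x', np.float64(318.3), np.float64(459.3), 'bot', np.float64(535.1)) shank64 ('top', np.float64(373.3), 'x', np.float64(353.0), np.float64(426.3), 'bot', np.float64(442.4))
-0.002 shoulder ('top', np.float64(409.8), 'x', np.float64(318.4), np.float64(459.2), 'bot', np.float64(539.9)) shank64 ('top', np.float64(377.7), 'x', np.float64(353.0), np.float64(426.3), 'bot', np.float64(446.7))
-0.003 shoulder ('top', np.float64(415.0), 'x', np.float64(318.6), np.float64(459.1), 'bot', np.float64(544.7)) shank64 ('top', np.float64(382.1), 'x', np.float64(353.1), np.float64(426.2), 'bot', np.float64(450.9))
[0.59, -0.028] ('top', np.float64(146.5), 'x', np.float64(340.7), np.float64(421.9), 'bot', np.float64(227.9)) floor ('top', np.float64(136.2), 'x', np.float64(350.2), np.float64(416.2), 'bot', np.float64(202.7))
[0.5905, -0.0285] ('top', np.float64(144.6), 'x', np.float64(338.6), np.float64(419.8), 'bot', np.float64(226.1)) floor ('top', np.float64(134.5), 'x', np.float64(348.4), np.float64(414.4), 'bot', np.float64(201.1))
hole [ 0.59032502 -0.0279407   0.046     ]
```

```bash
python3 - <<'E'
from h import *
import cv2
m=dict(np.load("w5.npz"));e=np.array([.58982,.01403,.15056]);X=Rt(-1.6188)[:,0]
a=np.linspace(0,2*np.pi,200)
for o in(0,-.002,-.004):
  for dz,r in((.006,.013),(-.03,.013),(-.07,.005)):
    q=proj(e+o*X+[0,0,dz]+np.c_[r*np.cos(a),r*np.sin(a),0*a],"",m);print(o,dz,"v top %.1f u %.1f..%.1f"%(q[:,1].min(),q[:,0].min(),q[:,0].max()))
im=cv2.imread("pics/w5raw.png")
print([(v,im[v,278:284].mean(0).astype(int).tolist()) for v in range(224,276,1)])
for v in(236,246,252,258,264):print(v,[(u,im[v,u].tolist()) for u in (list(range(252,264))+list(range(300,310)))] if v in(252,264) else "")
E
```

```text
0 0.006 v top 260.6 u 250.0..308.3
0 -0.03 v top 233.1 u 256.1..303.1
0 -0.07 v top 224.5 u 272.5..287.4
-0.002 0.006 v top 264.8 u 250.1..308.2
-0.002 -0.03 v top 236.6 u 256.1..303.1
-0.002 -0.07 v top 227.4 u 272.5..287.4
-0.004 0.006 v top 269.0 u 250.2..308.1
-0.004 -0.03 v top 240.0 u 256.2..303.0
-0.004 -0.07 v top 230.2 u 272.5..287.3
[(224, [116, 128, 109]), (225, [116, 127, 109]), (226, [115, 127, 107]), (227, [113, 125, 107]), (228, [105, 113, 101]), (229, [96, 98, 94]), (230, [92, 94, 92]), (231, [92, 94, 93]), (232, [94, 94, 94]), (233, [93, 94, 93]), (234, [93, 94, 93]), (235, [94, 96, 95]), (236, [94, 96, 95]), (237, [94, 95, 95]), (238, [95, 97, 96]), (239, [94, 93, 92]), (240, [97, 89, 85]), (241, [98, 71, 61]), (242, [100, 56, 36]), (243, [102, 53, 27]), (244, [101, 51, 23]), (245, [101, 53, 26]), (246, [102, 52, 27]), (247, [102, 54, 27]), (248, [102, 54, 28]), (249, [101, 52, 24]), (250, [102, 53, 27]), (251, [102, 53, 27]), (252, [102, 53, 27]), (253, [103, 53, 28]), (254, [102, 53, 25]), (255, [102, 53, 27]), (256, [102, 52, 26]), (257, [102, 52, 26]), (258, [10
[... 645 characters left out ...]
, 18]), (300, [102, 73, 63]), (301, [126, 113, 107]), (302, [139, 136, 133]), (303, [126, 127, 123]), (304, [116, 119, 114]), (305, [97, 99, 96]), (306, [66, 69, 65]), (307, [33, 36, 35]), (308, [26, 25, 26]), (309, [18, 18, 20])]
258 
264 [(252, [20, 24, 22]), (253, [4, 11, 1]), (254, [17, 14, 17]), (255, [31, 32, 27]), (256, [43, 33, 16]), (257, [74, 44, 21]), (258, [89, 47, 19]), (259, [96, 50, 26]), (260, [99, 49, 24]), (261, [99, 49, 26]), (262, [99, 51, 24]), (263, [99, 54, 27]), (300, [91, 49, 28]), (301, [89, 45, 21]), (302, [89, 46, 22]), (303, [83, 40, 11]), (304, [79, 39, 15]), (305, [63, 40, 24]), (306, [37, 27, 24]), (307, [26, 24, 28]), (308, [27, 26, 29]), (309, [29, 29, 29])]
```

```bash
python3 - <<'E'
from h import *
import cv2
m=dict(np.load("w4.npz"));im=cv2.imread("pics/w4.png").astype(int);s=im[195:270,380:450]
k=(s[...,0]>s[...,2]+45)&(s[...,0]>80);v,u=np.nonzero(k);print("blob u",u.min()+380,u.max()+380,"v",v.min()+195,v.max()+195)
a=np.linspace(0,2*np.pi,200);R=.013*np.c_[np.cos(a),np.sin(a),0*a]
for y in(.356,.358,.360):
  for z in(.081,.045):
    q=proj(np.array([.458,y,z])+R,"",m)*1.4;print(y,z,"u %.1f %.1f v %.1f %.1f"%(q[:,0].min(),q[:,0].max(),q[:,1].min(),q[:,1].max()))
E
```

```text
blob u 392 435 v 209 253
0.356 0.081 u 388.9 436.4 v 202.2 249.9
0.356 0.045 u 389.4 431.1 v 198.3 240.3
0.358 0.081 u 389.1 436.5 v 206.0 253.4
0.358 0.045 u 389.6 431.1 v 201.6 243.4
0.36 0.081 u 389.3 436.6 v 209.7 257.0
0.36 0.045 u 389.7 431.2 v 204.9 246.6
```

Call:
{"op": "arm_command", "data": {
  "series": [0,0,0,0.25,-0.02,0,0.2,0,0,0,0.44,-0.03,0,0.2,0,0,0,0.44,-0.03,0.2,0.2,0,0,0,0.44,-0.03,0.25,0.2,0,0,0,0.44,-0.03,0.25,0.2,0,0,0,0.44,-0.03,0.25,0.2]
}}

```text
t: 18.32
eef_pos: [0.5907, -0.0308, 0.1252]
ee_rot: [-3.141, 0.0, -1.619]
force: [-0.0, 0.7, -1.2]
width: 0.0253
gripper_force: 20.0
```

Call:
{"op": "arm_command", "data": {
  "series": [0,0,0,0,0,0.05,0.2,0,0,0,0,0,0.1,0.2,0,0,0,0,0,0.13,0.2]
}}

```text
t: 18.7
eef_pos: [0.5901, -0.031, 0.1111]
ee_rot: [3.141, -0.0, -1.62]
force: [0.8, 0.7, -1.3]
width: 0.0254
gripper_force: 20.0
```

Call:
{"op": "arm_command", "data": {
  "series": [0,0,0,0,0,0.03,0.2,0,0,0,0,0,0.06,0.2,0,0,0,0,0,0.08,0.2]
}}

```text
t: 19.08
eef_pos: [0.5902, -0.0311, 0.1033]
ee_rot: [3.141, -0.0, -1.62]
force: [0.5, 0.8, -1.6]
width: 0.0255
gripper_force: 20.0
```

Call:
{"op": "arm_command", "data": {
  "series": [0,0,0,-0.006,-0.007,0.02,0.2,0,0,0,-0.006,-0.007,0.05,0.2,0,0,0,-0.006,-0.007,0.08,0.2]
}}

```text
t: 19.45
eef_pos: [0.591, -0.0304, 0.0954]
ee_rot: [-3.142, 0.0, -1.62]
force: [-0.8, -0.0, -0.7]
width: 0.0255
gripper_force: 20.0
```

Call:
{"op": "arm_command", "data": {
  "series": [0,0,0,0,0,0.03,0.2,0,0,0,0,0,0.05,0.2,0,0,0,0,0,0.08,0.2]
}}

```text
t: 19.82
eef_pos: [0.5911, -0.0304, 0.0875]
ee_rot: [-3.141, 0.0, -1.62]
force: [-0.2, -0.4, -1.0]
width: 0.0254
gripper_force: 20.0
```

Call:
{"op": "arm_command", "data": {
  "series": [0,0,0,0,0,0.04,0.2,0,0,0,0,0,0.07,0.2,0,0,0,0,0,0.1,0.2,0,0,0,0,0,0.1,0.2]
}}

```text
t: 20.32
eef_pos: [0.5908, -0.0305, 0.0773]
ee_rot: [3.141, -0.0, -1.62]
force: [0.0, -0.3, -0.4]
width: 0.0255
gripper_force: 20.0
```

Call:
{"op": "arm_command", "data": {
  "series": [0,0,0,0,0,0,0.35,0,0,0,0,0,0,0.45,0,0,0,0,0,0,0.45,0,0,0,0,0,0,0.45]
}}

```text
t: 20.82
eef_pos: [0.591, -0.0304, 0.0777]
ee_rot: [-3.141, 0.0, -1.62]
force: [0.3, 1.1, -0.5]
width: 0.0392
gripper_force: 0.0
```

Call:
{"op": "arm_command", "data": {
  "series": [0,0,0,0,0,-0.2,0.45,0,0,0,0,0,-0.6,0.45,0,0,0,0,0,-1,0.45]
}}

```text
t: 21.2
eef_pos: [0.5907, -0.0306, 0.1785]
ee_rot: [3.141, -0.0, -1.62]
force: [1.1, 0.5, -0.3]
width: 0.0394
gripper_force: 0.0
```

Call:
{"op": "arm_command", "data": {
  "series": [0,0,0,-0.5,0.1,0,0.45,0,0,0,-0.5,0.1,0,0.45,0,0,0,-0.5,0.1,0,0.45]
}}

```text
t: 21.58
eef_pos: [0.5833, 0.0201, 0.1776]
ee_rot: [3.141, -0.0, -1.619]
force: [0.5, 0.2, 0.1]
width: 0.0393
gripper_force: 0.0
```

```bash
python3 - <<'E'
from h import *
import cv2
s=arm.get_state();m=arm.camera_model("wrist");im=arm.grab_frame("wrist");np.savez("w6.npz",**m)
print(s["t"],s["eef_pos"],s["width"])
sc=arm.grab_frame("scene")
a=cv2.resize(im[90:290,130:430],(798,532),interpolation=cv2.INTER_CUBIC)
cv2.imwrite("pics/w6.png",a);cv2.imwrite("pics/sc6.png",sc)
P={"rim_seat_head_top":[.5905,-.0282,.082],"hole":[.5905,-.0282,.046]}
for k,v in P.items():print(k,(proj(v,"",m)-[130,90])*2.66)
E
```

```text
21.575 [0.58330904 0.02011915 0.17755993] 0.03931244261424003
rim_seat_head_top [[362.5524516  175.10012692]]
hole [[367.64429527 163.09270368]]
```

View pics/w6.png

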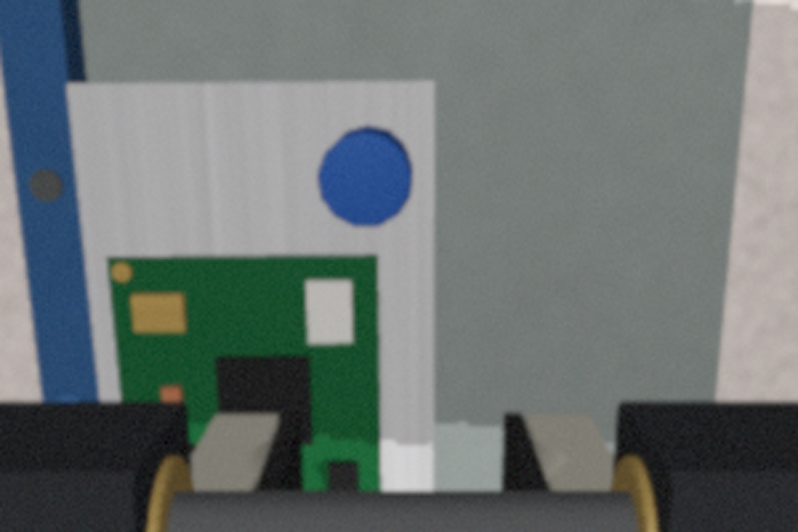

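The head sits at (365,176), within 3 px of where a seated pin should appear. The carrier's far edge runs along the far rail with no gap, and the left edge was seated by a 31 N push and not disturbed since. Handing in.

```bash
python3 -c "
from station import arm
print(arm.job_done())"
```

```text
the job is handed in; nothing more can be done
None
```

I pushed the carrier against the far and left rails, dropped the blue lock pin through it into the stage bore, and handed the job in at about 22 s. The final close-up shows the pin head where a seated pin should be and the far edge on its rail. Contact with the left rail rests on the push force, as I did not photograph that edge.

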